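Load a test cartridge face-down with the reader's flipper plate

TASK

Take the test cartridge with the green face out of the stand, seat it face-up in the pocket of the reader's flipper plate, push it down against its spring pins and turn it clockwise until it locks. Swing the plate over by its orange bar, lowering it gently, until it lies fully closed over the reader; then lift the cartridge's black key a little, turn it clockwise to unlock and let the cartridge drop face-down, fully home, into the reading nest. Leave the plate closed, the green cartridge released, and the other cartridges and bench things where they stand.

Things in the scene. Friction and masses are not known exactly. Their poses are not given: they have to be found in the camera images.
- cart_green_grip (a point): Cartridge to load: white cylinder 42 mm wide, 50 mm tall, 60-125 g, green band, green disc on top (its face). Two blue wings at the bottom form one bar 78 x 14 x 6 mm along its x, flush with its underside. A black key hangs below. This point: on the axis, 40 mm above the underside, where to grip; fingertips lower than 20 mm above the underside would hit the clip rails. z points out of the face.
- cart_green_key (a point): Point on the green cartridge's key, on the axis, 37 mm below the underside. The key is a flat black bar 24 mm along the cartridge's x, 10 mm thick along its y, reaching 43 mm below the underside. Axes as the cartridge. With the plate closed and the cartridge locked, the key stands 28 mm above the plate's outer face and can be pinched from above across its 10 mm.
- cart_green_face (a point): Centre of the green cartridge's face, on the axis 50 mm from its underside.
- cart_yellow_grip (a point): Same kind of cartridge with a yellow face, same point; leave it in the stand.
- cart_red_grip (a point): Same kind of cartridge with a red face, same point; leave it in the stand.
- stand: Grey fixed stand 228 x 100 x 50 mm, three wells in a row along its x, 76 mm apart. Each cartridge hangs upright in a 35 mm round well: wings on the stand's top 50 mm above the bench, key in the well. Origin: centre of its underside. Which cartridge is in which well varies; wings lie across the row, within 25 deg or so.
- reader: Fixed white and black reader with a thin aluminium deck. Origin: on the bench under the middle of the hinge axis, which runs along the reader's x, 80 mm up, between two dark posts 89 mm tall at x = -62 and +62 mm. Load side at -y, reading nest at +y.
- flipper (a joint): Angle of the steel flipper plate: 0 = open on the load side, pocket up; 3.14 = fully closed over the reader, pocket down. Its weight (0.6 kg, centre about 75 mm from the hinge) keeps it at either end; between them it falls unless held. With the plate closed, pulling the key up with more than about 6 N starts to lift the plate.
- hinge (a point): Middle of the hinge axis, 80 mm above the bench; axes turn with the plate. At angle 0 they are the reader's: x along the hinge, y towards the nest, z up. As the angle grows the plate turns about -x: up from the load side and over to the nest side.
- pocket (a point): Pocket centre on the plate's inner face, in the hinge's axes at y = -68, z = -30 mm (at angle 0 the face is up, 50 mm above the bench; closed, the outer face is 118 mm up). z points out of the pocket. The plate is 100 (x) x 88 (y) x 8 mm with a 30 mm round hole for the key. The cartridge enters key first, wings along the pocket's y within 20 deg, and rests on the spring pins.
- pin_tops (a point): Middle of the tops of four brass spring pins around the hole. Free, they stand 9 mm out of the pocket's face; they push in 8 mm against a spring (1.3 N at first, 3.3 N fully in, then a hard stop). With the underside pushed to less than 3 mm above the face, the cartridge can be turned clockwise (looking at its face) 90 deg, wings passing under the rails, to a hard stop. Other way: blocked.
- notch (a point): Yellow notch of one of two blue clip rails (the other at -x); rails 17 mm tall, at 25 to 46 mm from the pocket's centre along x, y from -30 to 30 mm. Let go after the turn, the cartridge is lifted into the notches by the pins, underside 7 mm above the face, wings along the pocket's x: locked. To unlock: move it 5 to 6 mm back towards the plate and turn back 90 deg.
- handle (a point): Middle of the orange round bar for swinging the plate: 10 mm thick, 76 mm long, along x, in the hinge's axes at y = -156, z = -34 mm, 44 mm outside the plate's edge. It turns in a light grip, so the fingers can keep pointing down through the whole swing.
- nest (a point): Centre of the floor of the round reading nest, 41 mm above the bench, 68 mm from the hinge on the reader's +y side: 50 mm wide, 21 mm deep. Plate closed, key lifted about 4 N and turned 90 deg clockwise seen from above, then let down and released, the cartridge drops (12 mm below its locked height) to end with its face on this floor.
- jar: Specimen jar, 54 mm across, 65 mm tall, orange cap, beyond the stand; leave it. Origin at its underside.
- tape: Roll of paper tape lying flat, 90 mm across, 20 mm tall; leave it.
- sanitiser: Bottle 56 mm across, 150 mm tall, blue cap; leave it. Origin at its underside.
- cup: Clear open cup 68 mm across, 85 mm tall; leave it. Origin at its underside.

How it is judged:
By the outcome, as a careful person would: the job done as asked, in the order asked, and still so for the second after the job is handed in, with the robot touching nothing.
It also fails if it takes over 72 s, if anything falls off the work surface, if the arm or the gripper's body presses on something with over 40 N, if the wrist force passes 120 N, or if a joint passes its speed limit or range.

ROBOT

A 6-joint arm with a two-finger parallel gripper is mounted at the origin on the work surface. World frame = base frame: x ahead of the robot, y to its left, z up, the work surface at z = 0. Lengths are in mm, angles in rad, forces in N, time in s.
With the tool pointing down it reaches from about 275 to 1000 mm from the base axis. Payload 8.4 kg.
Tool frame: the origin (TCP) lies on the centre line of the jaws, within the pads' length; the fingertips stand r.tip_reach ahead of it and the grasp point (between the pads) lies 11 mm behind it (r.tip_reach is the distance from the TCP to the fingertips, in mm); z points along the fingers, y is the line along which they close (so a half turn about z gives the same grasp; the last joint's range is limited). The gripper opens to 85 mm and grips with 20 to 120 N. Pads are 22 mm wide; open, the fingers measure 114 mm over their backs; the gripper's body (76 mm by 85 mm) begins 54 mm behind the grasp point. The pads swing forward as they close: fully open they stand 13 mm farther back than shut.
Start: joints at [-1.233, 0.353, 1.633, -0, 1.155, -0.002], TCP at [208.31, -589.266, 212.681] pointing down, gripper open.
Joint ranges: [-2.63, 2.63], [-0.92, 2.1], [0.06, 2.66], [-1.3, 4.44], [0, 2.69], [-3.02, 3.02]. Speed limits (rad/s): [2.22, 2.22, 2.79, 3.14, 3.14, 3.14].

INTERFACE

Orientations are given as [roll, pitch, yaw] about the fixed x, y, z axes, in that order (R = Rz(yaw) Ry(pitch) Rx(roll)).
In Python, from rig import r gives the robot as it stands.
- The arm moves only by the tool carry_out, never from a script. Its argument "targets" is a list of rows, each an object with "dp": the shift along the tool's x, y, z in mm, a list of three; "yaw": the turn about the tool's z in degrees. A call has 1 to 12 rows; each row is the pose to reach, as a shift and turn from the pose commanded when the call began, along the tool's axes at that moment; what a row does not reach only later rows make up. A row lasts 1/8 s, in which the tool goes at most 62.5 mm and 10.7 degrees, less where a joint would pass 70% of its speed; a pose out of reach is approached as far as the arm can. A call with a gripper value outside its range is refused whole. "fingers" is the opening, from -1 (shut) to 1 (fully open), so that 0 is half open, set as the call begins (left out, the last holds). The fingers move at their own pace and stop on an object; "grip_force" is the grip in N (left out, the last holds). Time passes only in rows, so rows that repeat a pose let the fingers close. It gives the time, the measured TCP pose, the force, the opening and the grip force at its end, in the units of the state.
- r.sense(): the state, without advancing time (a new reading comes with each control period).
- r.grab_frame(name): name is "scene" or "side" or "wrist"; returns the picture (420x560x3 uint8, red, green, blue); there is no depth.
- r.get_calibration(name): a dict with "fx", "fy", "cx", "cy" (pixels), "rvec" (rotation vector, rad) and "tvec" (3), from world to camera coordinates, as OpenCV has them. Camera axes: x right, y down, z forward; pixel columns grow to the right and rows downward; lengths in mm; the calibration is good to about 2 mm. A picture is of the moment at which its call begins: read the wrist's pose just before it. get_calibration takes no time and is no camera call; for the wrist camera it gives the pose at the moment of the call.
- r.sign_off(): hands the job in; it is judged then, once.
The state is a dict: "clock": time; "qpos": joint angles; "qvel": joint speeds; "joint_efforts": joint torques, N m; "eef_pos": TCP position; "tcp_rot": TCP orientation; "contact_force": force on the tool from outside, world axes, zero at the start; "wrist_torque": the same for the moment, N m; "opening": opening from 0.0 (shut) to 1.0 (fully open); "grasp_force": force on a finger pad.
Only numpy, scipy, OpenCV 4.12 (cv2) and the standard library are available. Lean on these libraries where they do the work, as an engineer would, in place of code of your own. Each camera call takes 0.05 s, during which the arm holds its last target. There are 200 camera calls.

## Working session

There is one attempt and no reset: what is moved stays moved. The work goes in short steps, Python scripts to look and compute and a tool call to move; the robot and the scene stay as the last step left them, time stands still between calls to the robot, and variables do not carry over. Pictures are saved under pics/ and viewed, at most 10 in all, crops included, and the job is handed in when it is done.

Besides the shell and the picture viewer there is one more tool, called after "Call:" as name(argument=value, ...), one argument or row to a line, values as JSON. carry_out: Moves the arm, as the interface text tells. Its arguments: {"type":"object","properties":{"targets":{"type":"array","items":{"type":"object","properties":{"dp":{"type":"array","items":{"type":"number"}},"yaw":{"type":"number"}}}},"fingers":{"type":"number"},"grip_force":{"type":"number"}},"required":["targets"]}

```bash
mkdir -p pics; python3 - <<'E'
from rig import r
import cv2
s=r.sense();print(s, r.tip_reach)
for n in("scene","side"):
    print(n,r.get_calibration(n))
    cv2.imwrite(f"pics/{n}0.png",cv2.resize(r.grab_frame(n)[:,:,::-1],(800,600),interpolation=cv2.INTER_CUBIC))
print(r.get_calibration("wrist"))
E
```

```text
{'clock': 0.0, 'qpos': array([-1.23339725e+00,  3.53666082e-01,  1.63415550e+00, -1.15196082e-05,
        1.15521480e+00, -2.43540829e-03]), 'qvel': array([-0.00028605, -0.00041405,  0.00043211, -0.00115486, -0.00052127,
       -0.00040808]), 'joint_efforts': array([-4.45554306e-04, -6.05262637e+01, -3.42070520e+01, -1.36908484e-04,
        9.49488545e-03, -8.31267641e-06]), 'eef_pos': array([ 208.13464732, -588.77222586,  211.94136696]), 'tcp_rot': array([-3.14014890e+00,  7.01624706e-06,  3.39839145e-01]), 'contact_force': array([0.2018644 , 0.14185266, 0.46837322]), 'wrist_torque': array([-0.01646219, -0.04683048,  0.01106305]), 'grasp_force': 0.0, 'opening': 0.996908439076167} 8.0
scene {'fx': 415.1961895244097, 'fy': 415.1961895244097, 'cx': 276.91351386034194, 'cy': 203.21910586303318, 'rvec': array([ 2.48239054,  0.84251489, -0.23533056]), 'tvec': array([-449.26134912, -207.47939064, 1414.8614822 ])}
side {'fx': 516.785156856251, 'fy': 516.785156856251, 'cx': 277.75896154488066, 'cy': 213.49826944705626, 'rvec': array([ 0.22410477, -2.84233273,  1.17198564]), 'tvec': array([ 552.94575176,   90.59155781, 1305.75503291])}
{'fx': 316.35505065586347, 'fy': 316.35505065586347, 'cx': 281.70499857563425, 'cy': 210.5651770370877, 'rvec': array([-2.3528145 ,  1.66276603,  0.25808218]), 'tvec': array([-624.22279615,  -40.02209568,  379.41524219])}
```

View pics/scene0.png

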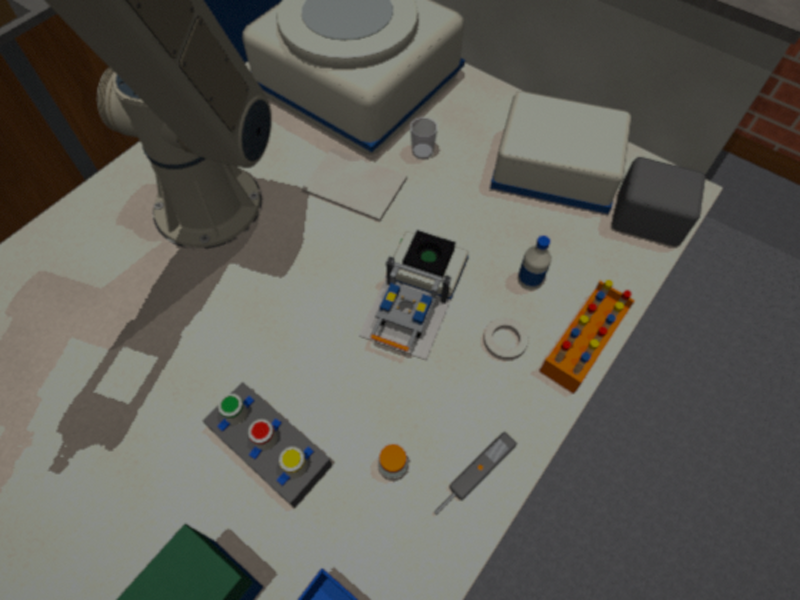

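View pics/side0.png

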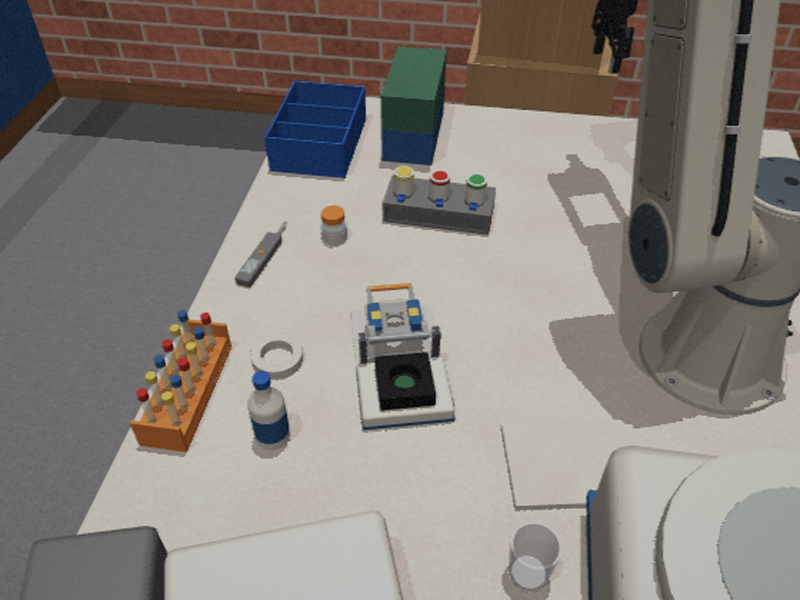

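Scene picture: the green face is at (230,405), red at (261,431) and yellow at (291,459). The handle is at (391,343), post tops near (390,263) and (449,284), and the nest at (429,255). Side picture: green is at (477,181), yellow at (404,173), the handle at (390,288), and the nest at (405,381).

```bash
cat > h.py <<'E'
from rig import r
import numpy as np, cv2
def cal(n):
    c=r.get_calibration(n);R=cv2.Rodrigues(c["rvec"])[0]
    return c,R
def ray(c,uv,s=0.7):
    c,R=c; u,v=[(a+.5)*s-.5 for a in uv]
    d=R.T@np.array([(u-c["cx"])/c["fx"],(v-c["cy"])/c["fy"],1]); return -R.T@c["tvec"],d
def atz(c,uv,z,s=0.7):
    o,d=ray(c,uv,s); return o+d*(z-o[2])/d[2]
def proj(c,p,s=0.7):
    c,R=c;q=R@np.array(p,float)+c["tvec"]
    return [(c["fx"]*q[0]/q[2]+c["cx"]+.5)/s-.5,(c["fy"]*q[1]/q[2]+c["cy"]+.5)/s-.5]
E
python3 - <<'E'
from h import *
np.set_printoptions(precision=1,suppress=True)
a,b=cal("scene"),cal("side")
for n,p,q,z in [("green",(230,405),(477,181),100),("red",(261,431),(440,178),100),("yel",(291,459),(404,173),100),("handle",(391,343),(390,288),46),("nest",(429,255),(405,381),41),("postL",(390,262),(363,337),89),("postR",(449,281),(436,330),89),("jar",(393,453),(333,215),65)]:
    print(n,atz(a,p,z),atz(b,q,z))
print("postalt",atz(a,(390,262),89),atz(b,(436,330),89))
for n,p in [("gw1",(249,401)),("gw2",(224,425))]: print(n,atz(a,p,56))
E
```

```text
green [ 451.2 -332.5  100. ] [ 445.3 -319.5  100. ]
red [ 527.9 -333.   100. ] [ 521.  -317.9  100. ]
yel [ 602.1 -337.   100. ] [ 596.5 -323.7  100. ]
handle [586.9 -42.1  46. ] [578.7 -36.2  46. ]
nest [521.4 177.2  41. ] [519.3 172.4  41. ]
postL [485.3  86.3  89. ] [596.1 130.   89. ]
postR [608.1 122.4  89. ] [479.1  95.4  89. ]
jar [ 726.6 -216.4   65. ] [ 723.  -207.5   65. ]
postalt [485.3  86.3  89. ] [479.1  95.4  89. ]
gw1 [ 453.6 -300.7   56. ]
gw2 [ 450.  -361.2   56. ]
```

Call:
carry_out(
  targets=[
    {"dp": [30,-16,0],"yaw": -10},
    {"dp": [70,-37,0],"yaw": -20},
    {"dp": [110,-58,0],"yaw": -30},
    {"dp": [150,-80,0],"yaw": -40},
    {"dp": [190,-101,0],"yaw": -50},
    {"dp": [230,-122,0],"yaw": -60},
    {"dp": [260,-138,0],"yaw": -70},
    {"dp": [285,-151,0],"yaw": -80},
    {"dp": [300,-160,0],"yaw": -90},
    {"dp": [310,-165,0],"yaw": -100},
    {"dp": [314,-167,0],"yaw": -110},
    {"dp": [314,-167,0],"yaw": -120},
  ],
  fingers=1,
)

```text
clock: 1.6
eef_pos: [448.8, -326.6, 212.3]
tcp_rot: [-3.142, -0.001, 2.441]
contact_force: [0.2, 0.0, 0.4]
opening: 1.001
grasp_force: 0.0
```

Call:
carry_out(
  targets=[
    {"dp": [0,0,0],"yaw": -10},
    {"dp": [0,0,0],"yaw": -20},
    {"dp": [0,0,0],"yaw": -30},
    {"dp": [0,0,0],"yaw": -37},
    {"dp": [0,0,0],"yaw": -37},
    {"dp": [0,0,0],"yaw": -37},
    {"dp": [0,0,0],"yaw": -37},
  ],
)

```text
clock: 2.48
eef_pos: [448.7, -327.1, 212.6]
tcp_rot: [3.142, -0.0, 3.078]
contact_force: [-0.6, -0.2, 0.3]
opening: 1.0
grasp_force: 0.0
```

```bash
python3 - <<'E'
from h import *
np.set_printoptions(precision=3,suppress=True)
s=r.sense();c=cal("wrist");print(s["clock"],s["eef_pos"],s["tcp_rot"],s["qpos"])
cv2.imwrite("pics/w1.png",cv2.resize(r.grab_frame("wrist")[:,:,::-1],(800,600),interpolation=cv2.INTER_CUBIC))
print("cam",-c[1].T@c[0]["tvec"]); print(proj(c,(449,-327,100)),proj(c,(449,-327,56)))
np.save("w1.npy",np.concatenate([c[0]["rvec"],c[0]["tvec"]]))
E
```

```text
2.475 [ 448.659 -327.128  212.62 ] [ 3.142 -0.     3.078] [-0.633  0.245  1.784  0.     1.113 -2.14 ]
cam [ 370.802 -322.45   373.642]
[np.float64(403.1144877354633), np.float64(288.2555942577052)] [np.float64(403.038323923781), np.float64(271.48636811987495)]
```

View pics/w1.png

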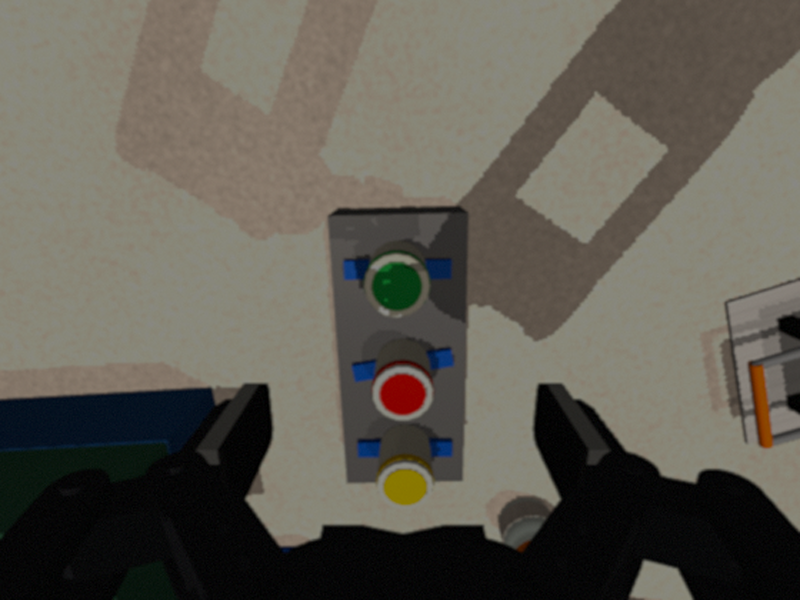

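The wrist view shows the green face centred at (397,285) and its wing tips at (344,269) and (451,268). It is the top well in this view.

```bash
python3 - <<'E'
from h import *
np.set_printoptions(precision=3,suppress=True)
c=cal("wrist");f=atz(c,(397,285.5),100);a=atz(c,(344,269),56);b=atz(c,(451,268),56)
print(f,a,b,(a+b)/2,np.degrees(np.arctan2(*(b-a)[1::-1])), np.linalg.norm(b-a))
s=r.sense();d=s["eef_pos"];y=s["tcp_rot"][2];X=np.array([np.cos(y),np.sin(y)]);Y=np.array([np.sin(y),-np.cos(y)])
for p in(f,(a+b)/2): e=(p-d)[:2];print(e@X,e@Y)
E
```

```text
[ 446.991 -330.738  100.   ] [ 444.53  -369.395   56.   ] [ 448.61  -292.357   56.   ] [ 446.57  -330.876   56.   ] 86.96830708756839 77.14631167143962
1.435214715575735 -3.6866410147452653
1.8463576107444137 -3.8505917034098727
```

Call:
carry_out(
  targets=[
    {"dp": [1.6,-3.7,20],"yaw": -0.5},
    {"dp": [1.6,-3.7,60],"yaw": -0.5},
    {"dp": [1.6,-3.7,95],"yaw": -0.5},
    {"dp": [1.6,-3.7,115],"yaw": -0.5},
    {"dp": [1.6,-3.7,126],"yaw": -0.5},
    {"dp": [1.6,-3.7,131],"yaw": -0.5},
    {"dp": [1.6,-3.7,131],"yaw": -0.5},
    {"dp": [1.6,-3.7,131],"yaw": -0.5},
  ],
)

```text
clock: 3.52
eef_pos: [447.3, -331.1, 82.5]
tcp_rot: [-3.141, 0.001, 3.089]
contact_force: [-0.1, -0.5, -0.2]
opening: 1.002
grasp_force: 0.0
```

Call:
carry_out(
  targets=[
    {"dp": [0,0,0],"yaw": 0},
    {"dp": [0,0,0],"yaw": 0},
    {"dp": [0,0,0],"yaw": 0},
    {"dp": [0,0,0],"yaw": 0},
    {"dp": [0,0,0],"yaw": 0},
    {"dp": [0,0,0],"yaw": 0},
    {"dp": [0,0,0],"yaw": 0},
    {"dp": [0,0,0],"yaw": 0},
  ],
  fingers=-1,
  grip_force=40,
)

```text
clock: 4.53
eef_pos: [446.8, -330.7, 81.6]
tcp_rot: [3.142, -0.0, 3.089]
contact_force: [0.2, 0.7, 0.1]
opening: 0.001
grasp_force: 0.0
```

The fingers shut on nothing, so I'm taking a look.

```bash
python3 - <<'E'
from h import *
a=r.grab_frame("scene")[200:380,90:300,::-1]; b=r.grab_frame("side")[70:190,240:380,::-1]
cv2.imwrite("pics/c1.png",np.hstack([cv2.resize(a,(400,343),interpolation=2),cv2.resize(b,(400,343),interpolation=2)]))
print(r.sense())
E
```

```text
{'clock': 4.625, 'qpos': array([-6.39860214e-01,  4.08545742e-01,  1.88972934e+00,  9.76031059e-06,
        8.43364976e-01, -2.15778084e+00]), 'qvel': array([-9.72592928e-04,  3.13952618e-04, -6.66212852e-06, -3.55049264e-05,
       -1.34244863e-03, -4.84534399e-04]), 'joint_efforts': array([-2.45005485e-04, -5.65678096e+01, -2.63829410e+01,  3.32040588e-05,
        1.13130449e-03, -1.00775271e-06]), 'eef_pos': array([ 446.86286864, -330.73871637,   81.65024326]), 'tcp_rot': array([ 3.14156033e+00, -3.54333568e-05,  3.08871046e+00]), 'contact_force': array([0.25003087, 0.36390595, 0.11450763]), 'wrist_torque': array([-0.03556459,  0.02852746,  0.01926716]), 'grasp_force': 0.0, 'opening': -0.004087462976694128}
```

View pics/c1.png

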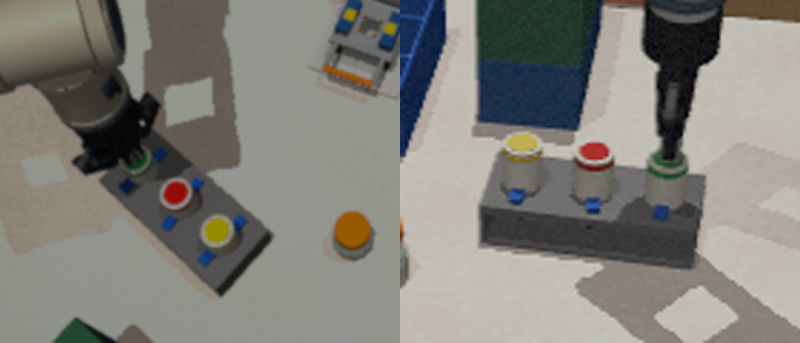

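```bash
python3 - <<'E'
from h import *
a=r.grab_frame("wrist")[150:,100:460,::-1]
b=r.grab_frame("scene")[225:325,110:210,::-1]
cv2.imwrite("pics/c2.png",np.hstack([cv2.resize(a,(480,360),interpolation=2),cv2.resize(b,(320,360),interpolation=2)]))
print(r.sense()["opening"])
E
```

```text
-0.000647212412097471
```

View pics/c2.png

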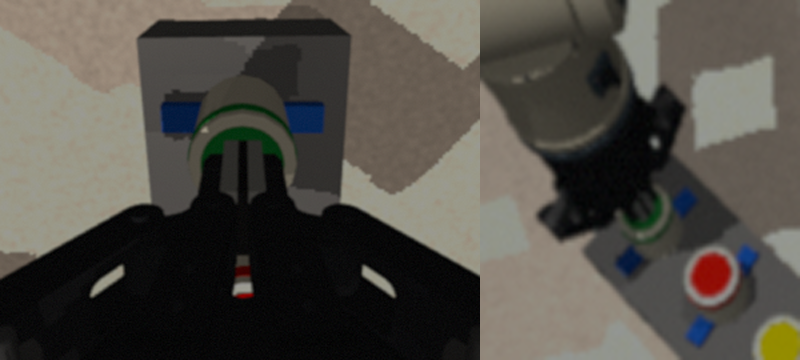

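```bash
python3 - <<'E'
from h import *
np.set_printoptions(precision=1,suppress=True)
c=cal("wrist");p=r.sense()["eef_pos"]
for d in range(-70,21,10): print(d,np.array(proj(c,p-[0,0,d],1)))
print("face",proj(c,(447,-330.7,100),1),proj(c,(447,-330.7,50),1))
print("wings native", atz(c,(100+161*.75,150+118*.75),56,1),atz(c,(100+324*.75,150+117*.75),56,1))
a=cal("scene");print(np.array(proj(a,p+[0,0,-8],1)),np.array(proj(a,p+[0,0,20],1)),"tip seen",110+640/3.2,225+212/3.6)
E
```

```text
-70 [282.2 344.8]
-60 [282.2 326.2]
-50 [282.1 310.3]
-40 [282.1 296.5]
-30 [282.1 284.6]
-20 [282.  274.1]
-10 [282.  264.7]
0 [282.  256.4]
10 [282. 249.]
20 [282.  242.2]
face [np.float64(282.15177811733685), np.float64(272.67565089124827)] [np.float64(282.03386347482035), np.float64(235.32694462428796)]
wings native [ 444.7 -369.7   56. ] [ 448.3 -291.9   56. ]
[162.6 285.4] [160.  281.6] tip seen 310.0 283.8888888888889
```

```bash
python3 - <<'E'
from h import *
np.set_printoptions(precision=1,suppress=True)
c=cal("wrist");p=r.sense()["eef_pos"];print(p)
o,d=ray(c,(281.5,256.5),1)
for dx in(-11,0): print(dx,o+d*(p[0]+dx-o[0])/d[0])
# open view: tips inner edges; camera-frame point -> tool frame (same mount)
w=np.load("w1.npy");R=cv2.Rodrigues(w[:3])[0]
k=c[0]
for uv,dep in [((403,385),146),((403,385),130),((403,385),160)]:
    u,v=[(q+.5)*.7-.5 for q in uv]
    P=R.T@(np.array([(u-k["cx"])/k["fx"],(v-k["cy"])/k["fy"],1])*dep-w[3:]);print(dep,P-[448.7,-327.1,212.6])
b=cal("side");print("side tip proj",[np.array(proj(b,p+[0,0,z],1)) for z in(-8,20,30)],"seen 332.7,125.3")
E
```

```text
[ 446.9 -330.7   81.7]
-11 [ 435.9 -330.4  104.5]
0 [ 446.9 -331.    81.7]
146 [-8.   0.4 30.1]
130 [-15.7   0.9  44.4]
160 [-1.3 -0.  17.5]
side tip proj [array([332.8, 131.6]), array([333.6, 123.8]), array([333.8, 120.9])] seen 332.7,125.3
```

The fingertips sit about 22 mm higher than the reported TCP suggests: the shut tips show at z≈104, just above the face. I'll open, go down 33 mm and regrip.

Call:
carry_out(
  targets=[
    {"dp": [0,0,0]},
    {"dp": [0,0,0]},
    {"dp": [0,0,0]},
    {"dp": [0,0,0]},
    {"dp": [0,0,0]},
    {"dp": [0,0,0]},
    {"dp": [0,0,0]},
    {"dp": [0,0,10]},
    {"dp": [0,0,20]},
    {"dp": [0,0,28]},
    {"dp": [0,0,33]},
    {"dp": [0,0,33]},
  ],
  fingers=1,
)

```text
schema error: expected keys dp, yaw
```

Call:
carry_out(
  targets=[
    {"dp": [0,0,0],"yaw": 0},
    {"dp": [0,0,0],"yaw": 0},
    {"dp": [0,0,0],"yaw": 0},
    {"dp": [0,0,0],"yaw": 0},
    {"dp": [0,0,0],"yaw": 0},
    {"dp": [0,0,0],"yaw": 0},
    {"dp": [0,0,0],"yaw": 0},
  ],
  fingers=-1,
  grip_force=40,
)

```text
clock: 5.6
eef_pos: [446.9, -330.7, 81.7]
tcp_rot: [3.142, 0.0, 3.089]
contact_force: [0.0, 0.1, -0.3]
opening: 0.004
grasp_force: 0.0
```

```bash
python3 - <<'E'
from h import *
a=r.grab_frame("wrist")[150:,100:460,::-1]
b=r.grab_frame("side")[80:180,270:370,::-1]
cv2.imwrite("pics/c3.png",np.hstack([cv2.resize(a,(480,360),interpolation=2),cv2.resize(b,(320,360),interpolation=2)]))
print(r.sense()["opening"])
E
```

```text
0.0016844827137193533
```

View pics/c3.png

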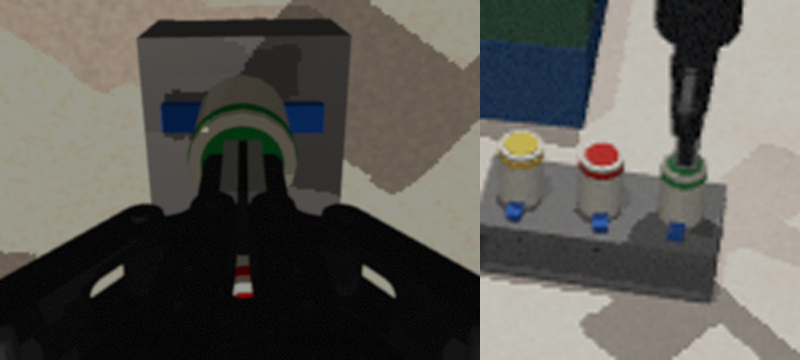

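The open-and-lower call was refused because the rows lacked yaw. The picture shows the shut tips just above the green face, at (687,163) in the crop. Redoing it.

Call:
carry_out(
  targets=[
    {"dp": [0,0,0],"yaw": 0},
    {"dp": [0,0,0],"yaw": 0},
    {"dp": [0,0,0],"yaw": 0},
    {"dp": [0,0,0],"yaw": 0},
    {"dp": [0,0,0],"yaw": 0},
    {"dp": [0,0,0],"yaw": 0},
    {"dp": [0,0,0],"yaw": 0},
    {"dp": [0,0,10],"yaw": 0},
    {"dp": [0,0,20],"yaw": 0},
    {"dp": [0,0,28],"yaw": 0},
    {"dp": [0,0,33],"yaw": 0},
    {"dp": [0,0,33],"yaw": 0},
  ],
  fingers=1,
)

```text
clock: 7.2
eef_pos: [446.6, -330.6, 48.2]
tcp_rot: [3.141, -0.001, 3.089]
contact_force: [0.1, 1.5, 0.1]
opening: 0.999
grasp_force: 0.0
```

Call:
carry_out(
  targets=[
    {"dp": [0,0,0],"yaw": 0},
    {"dp": [0,0,0],"yaw": 0},
    {"dp": [0,0,0],"yaw": 0},
    {"dp": [0,0,0],"yaw": 0},
    {"dp": [0,0,0],"yaw": 0},
    {"dp": [0,0,0],"yaw": 0},
  ],
  fingers=-1,
  grip_force=40,
)

```text
clock: 7.95
eef_pos: [447.1, -330.9, 49.2]
tcp_rot: [-3.141, 0.001, 3.089]
contact_force: [-0.5, 0.7, 6.3]
opening: 0.481
grasp_force: 40.3
```

Call:
carry_out(
  targets=[
    {"dp": [0,0,-15],"yaw": 0},
    {"dp": [0,0,-40],"yaw": 0},
    {"dp": [0,0,-75],"yaw": 0},
    {"dp": [0,0,-100],"yaw": 0},
    {"dp": [-15,35,-110],"yaw": -2},
    {"dp": [-35,85,-110],"yaw": -5},
    {"dp": [-60,140,-110],"yaw": -8},
    {"dp": [-85,200,-110],"yaw": -11},
    {"dp": [-110,260,-110],"yaw": -14},
    {"dp": [-135,320,-110],"yaw": -17},
    {"dp": [-158,372,-110],"yaw": -19.5},
    {"dp": [-172,405,-110],"yaw": -19.5},
  ],
)

```text
clock: 9.45
eef_pos: [641.0, 67.5, 159.5]
tcp_rot: [3.141, 0.001, -2.852]
contact_force: [0.1, -0.3, -0.5]
opening: 0.479
grasp_force: 40.7
```

Call:
carry_out(
  targets=[
    {"dp": [0,0,0],"yaw": 0},
    {"dp": [0,0,0],"yaw": 0},
    {"dp": [0,0,0],"yaw": 0},
  ],
)

```text
clock: 9.82
eef_pos: [639.5, 63.4, 158.9]
tcp_rot: [-3.141, -0.0, -2.855]
contact_force: [-0.1, -0.2, 0.0]
opening: 0.479
grasp_force: 40.7
```

```bash
python3 - <<'E'
from h import *
np.set_printoptions(precision=3,suppress=True)
s=r.sense();c=cal("wrist");print(s["clock"],s["eef_pos"],s["tcp_rot"],s["opening"],s["contact_force"])
cv2.imwrite("pics/w2.png",cv2.resize(r.grab_frame("wrist")[:,:,::-1],(800,600),interpolation=cv2.INTER_CUBIC))
E
```

```text
9.825 [639.527  63.427 158.912] [-3.141 -0.    -2.855] 0.4793426961202178 [-0.103 -0.181  0.045]
```

View pics/w2.png

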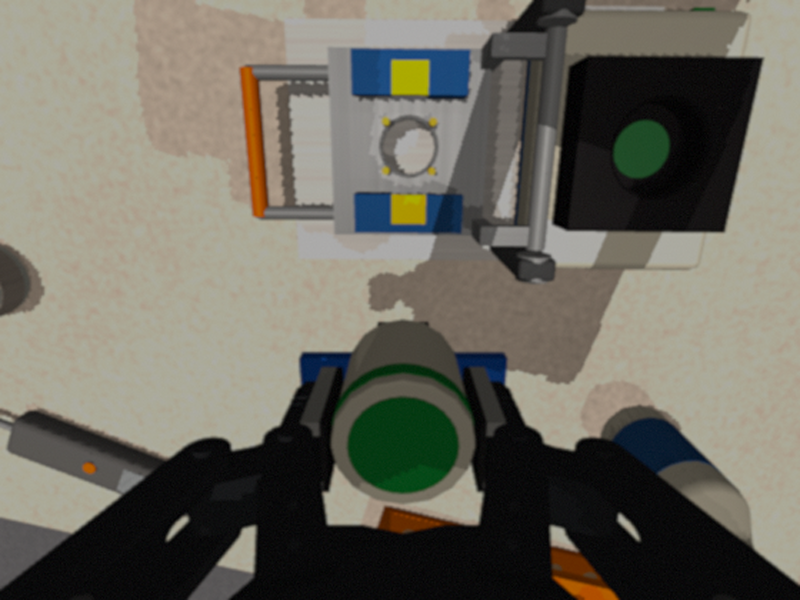

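The wrist view shows the pocket hole at (409,147), with pin tops at (387,122), (432,122), (433,171) and (387,171). The notches are at (410,77) and (409,209), and the bar runs from (249,68) to (259,216). The nest disc is at (642,149). The held cartridge's face is at (404,445), with wing ends at x 302 and 506.

```bash
python3 - <<'E'
from h import *
np.set_printoptions(precision=1,suppress=True)
c=cal("wrist");A=lambda uv,z:atz(c,uv,z)
pins=[A(p,59) for p in((387,122),(432,122),(433,171),(387,171))];print("pins",np.mean(pins,0),[np.linalg.norm(pins[i]-pins[i-1]) for i in range(4)])
print("hole",A((409,147),50))
n1,n2=A((410,77),67),A((409,209),67);d=n2-n1;print("notch",(n1+n2)/2,np.linalg.norm(d),np.degrees(np.arctan2(d[1],d[0])))
h1,h2=A((249,68),51),A((259,216),51);d=h2-h1;print("bar",(h1+h2)/2,np.linalg.norm(d),np.degrees(np.arctan2(d[1],d[0])))
print("nest",A((642,149),41))
print("held face",A((404,443),210.),"ring w",np.linalg.norm(A((332,443),210)-A((475,443),210)))
w1,w2=A((302,366),166),A((506,366),166);d=w2-w1;print("wings",(w1+w2)/2,np.linalg.norm(d),np.degrees(np.arctan2(d[1],d[0])))
p=(n1+n2)/2; s=r.sense();y=s["tcp_rot"][2];print(np.degrees(y)%360,s["eef_pos"])
E
```

```text
pins [558.3  43.6  59. ] [np.float64(25.352281587362516), np.float64(24.216935594234222), np.float64(25.3725571104875), np.float64(25.53486920464092)]
hole [558.2  43.2  50. ]
notch [558.   43.2  67. ] 66.0052550183437 16.215337840454556
bar [582.1 -40.6  51. ] 78.65448239034838 14.81962204478764
nest [520.5 174.4  41. ]
held face [638.6  63.6 210. ] ring w 40.53518524465713
wings [635.9  62.9 166. ] 76.38424897932984 106.41461940495763
196.39466657685585 [639.6  63.4 158.9]
```

Call:
carry_out(
  targets=[
    {"dp": [25,1,0],"yaw": 0.4},
    {"dp": [60,2.5,0],"yaw": 0.4},
    {"dp": [80,3.5,0],"yaw": 0.4},
    {"dp": [82.7,3.5,5],"yaw": 0.4},
    {"dp": [82.7,3.5,15],"yaw": 0.4},
    {"dp": [82.7,3.5,30],"yaw": 0.4},
    {"dp": [82.7,3.5,45],"yaw": 0.4},
    {"dp": [82.7,3.5,55],"yaw": 0.4},
    {"dp": [82.7,3.5,55],"yaw": 0.4},
  ],
)

```text
clock: 11.0
eef_pos: [559.1, 44.5, 102.4]
tcp_rot: [3.141, -0.002, -2.861]
contact_force: [0.1, 0.7, -0.5]
opening: 0.482
grasp_force: 40.8
```

```bash
python3 - <<'E'
from h import *
np.set_printoptions(precision=2,suppress=True)
s=r.sense();print(s["clock"],s["eef_pos"],s["tcp_rot"],s["contact_force"])
w=r.grab_frame("wrist")[60:345,90:470,::-1]
a=r.grab_frame("side")[180:300,220:340,::-1]
cv2.imwrite("pics/c4.png",np.hstack([cv2.resize(w,(480,360),interpolation=2),cv2.resize(a,(320,360),interpolation=2)]))
c=cal("wrist")
for p in [(558.2,43.3,50),(558.2,43.3,59),(582.1,-40.6,51)]:
    q=proj(c,p,1);print(p,(q[0]-90)*480/380,(q[1]-60)*360/285)
E
```

```text
11.0 [559.08  44.5  102.4 ] [ 3.14 -0.   -2.86] [ 0.15  0.74 -0.5 ]
(558.2, 43.3, 50) 240.74120320094855 203.43563578856845
(558.2, 43.3, 59) 240.6864222320733 208.91879217531758
(582.1, -40.6, 51) 86.88486392909203 203.53317731693946
```

View pics/c4.png

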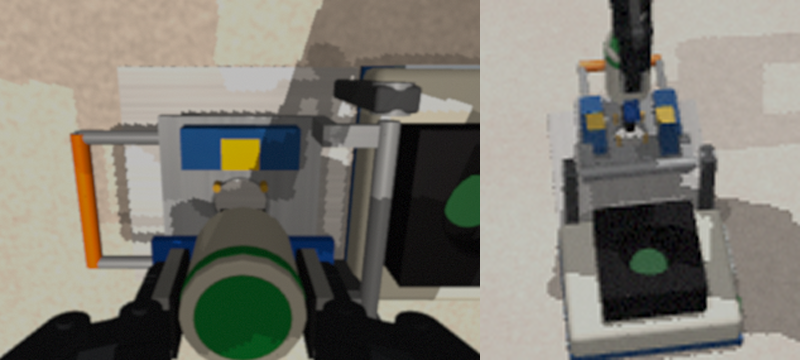

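The cartridge is lined up with the pocket: the wings are centred at x≈243 and the hole at 241. The key is just entering the hole, so I'm continuing down.

Call:
carry_out(
  targets=[
    {"dp": [0,0,6],"yaw": 0},
    {"dp": [0,0,14],"yaw": 0},
    {"dp": [0,0,22],"yaw": 0},
    {"dp": [0,0,30],"yaw": 0},
    {"dp": [0,0,36],"yaw": 0},
    {"dp": [0,0,41],"yaw": 0},
    {"dp": [0,0,41],"yaw": 0},
    {"dp": [0,0,41],"yaw": 0},
  ],
)

```text
clock: 12.1
eef_pos: [559.9, 44.5, 62.8]
tcp_rot: [-3.142, 0.0, -2.861]
contact_force: [-0.3, -0.4, -0.7]
opening: 0.482
grasp_force: 40.7
```

Call:
carry_out(
  targets=[
    {"dp": [0,0,2],"yaw": 0},
    {"dp": [0,0,4],"yaw": 0},
    {"dp": [0,0,5],"yaw": 0},
    {"dp": [0,0,5],"yaw": 0},
    {"dp": [0,0,5],"yaw": 0},
  ],
)

```text
clock: 12.72
eef_pos: [559.8, 44.5, 57.8]
tcp_rot: [3.142, 0.0, -2.861]
contact_force: [-0.0, -0.5, 0.1]
opening: 0.479
grasp_force: 40.7
```

Call:
carry_out(
  targets=[
    {"dp": [0,-0.7,1],"yaw": 0},
    {"dp": [0,-0.7,2],"yaw": 0},
    {"dp": [0,-0.7,3],"yaw": 0},
    {"dp": [0,-0.7,3],"yaw": 0},
    {"dp": [0,-0.7,3],"yaw": 0},
  ],
)

```text
clock: 13.35
eef_pos: [560.0, 43.9, 54.7]
tcp_rot: [-3.142, 0.0, -2.861]
contact_force: [-0.0, 0.8, 1.6]
opening: 0.481
grasp_force: 40.7
```

Call:
carry_out(
  targets=[
    {"dp": [0,0,1],"yaw": 0},
    {"dp": [0,0,2],"yaw": 0},
    {"dp": [0,0,2],"yaw": 0},
    {"dp": [0,0,2],"yaw": 0},
  ],
)

```text
clock: 13.85
eef_pos: [560.0, 43.8, 52.7]
tcp_rot: [3.142, 0.0, -2.861]
contact_force: [0.1, 1.1, 2.5]
opening: 0.479
grasp_force: 40.7
```

Call:
carry_out(
  targets=[
    {"dp": [0,0,1],"yaw": 0},
    {"dp": [0,0,2],"yaw": 0},
    {"dp": [0,0,2],"yaw": 0},
    {"dp": [0,0,2],"yaw": 0},
  ],
)

```text
clock: 14.35
eef_pos: [560.0, 43.8, 50.7]
tcp_rot: [-3.142, 0.0, -2.861]
contact_force: [0.7, 1.6, 1.0]
opening: 0.478
grasp_force: 40.7
```

Call:
carry_out(
  targets=[
    {"dp": [0,0,1],"yaw": 0},
    {"dp": [0,0,1],"yaw": 0},
    {"dp": [0,0,1],"yaw": 0},
  ],
)

```text
clock: 14.72
eef_pos: [560.1, 43.8, 50.0]
tcp_rot: [-3.142, 0.0, -2.861]
contact_force: [-0.3, 0.3, 5.5]
opening: 0.48
grasp_force: 41.3
```

Call:
carry_out(
  targets=[
    {"dp": [0,0,-0.3],"yaw": 5},
    {"dp": [0,0,-0.3],"yaw": 14},
    {"dp": [0,0,-0.3],"yaw": 23},
    {"dp": [0,0,-0.3],"yaw": 32},
    {"dp": [0,0,-0.3],"yaw": 41},
    {"dp": [0,0,-0.3],"yaw": 50},
    {"dp": [0,0,-0.3],"yaw": 59},
    {"dp": [0,0,-0.3],"yaw": 68},
    {"dp": [0,0,-0.3],"yaw": 77},
    {"dp": [0,0,-0.3],"yaw": 84},
    {"dp": [0,0,-0.3],"yaw": 90},
    {"dp": [0,0,-0.3],"yaw": 90},
  ],
)

```text
clock: 16.23
eef_pos: [560.0, 43.7, 50.1]
tcp_rot: [-3.142, 0.0, 1.852]
contact_force: [-1.0, -0.4, 4.9]
opening: 0.479
grasp_force: 40.9
```

```bash
python3 - <<'E'
from h import *
s=r.sense();print(s["clock"],s["eef_pos"],s["tcp_rot"],s["contact_force"],s["wrist_torque"])
E
```

```text
16.225 [559.96668589  43.68181296  50.08418791] [-3.14159191e+00  1.74381793e-04  1.85198624e+00] [-1.0071637  -0.39436582  4.92302961] [-0.0293869   0.0168275  -0.04055206]
```

Call:
carry_out(
  targets=[
    {"dp": [0,0,0],"yaw": 3},
    {"dp": [0,0,0],"yaw": 3},
    {"dp": [0,0,-2],"yaw": 1},
    {"dp": [0,0,-4],"yaw": 1},
    {"dp": [0,0,-5.5],"yaw": 1},
    {"dp": [0,0,-5.5],"yaw": 1},
  ],
)

```text
clock: 16.98
eef_pos: [559.8, 43.8, 55.5]
tcp_rot: [-3.141, -0.0, 1.834]
contact_force: [0.2, -0.3, 1.3]
opening: 0.478
grasp_force: 40.9
```

Call:
carry_out(
  targets=[
    {"dp": [0,0,0],"yaw": 0},
    {"dp": [0,0,0],"yaw": 0},
    {"dp": [0,0,0],"yaw": 0},
    {"dp": [0,0,0],"yaw": 0},
    {"dp": [0,0,0],"yaw": 0},
    {"dp": [0,0,-10],"yaw": 0},
    {"dp": [0,0,-40],"yaw": 0},
    {"dp": [0,0,-80],"yaw": 0},
    {"dp": [0,0,-100],"yaw": 0},
  ],
  fingers=1,
)

```text
clock: 18.1
eef_pos: [561.0, 43.9, 158.4]
tcp_rot: [3.138, 0.001, 1.834]
contact_force: [0.6, 0.2, 0.1]
opening: 1.0
grasp_force: 0.0
```

The cartridge is released. Next is the orange bar: I'll turn back 91° and move over it.

Call:
carry_out(
  targets=[
    {"dp": [-10,0,0],"yaw": -10},
    {"dp": [-25,0,0],"yaw": -20},
    {"dp": [-45,0,0],"yaw": -30},
    {"dp": [-65,-1,0],"yaw": -40},
    {"dp": [-80,-1,0],"yaw": -50},
    {"dp": [-88,-1,0],"yaw": -60},
    {"dp": [-88,-1,0],"yaw": -70},
    {"dp": [-88,-1,0],"yaw": -80},
    {"dp": [-88,-1,0],"yaw": -90},
    {"dp": [-88,-1,0],"yaw": -91},
    {"dp": [-88,-1,0],"yaw": -91},
    {"dp": [-88,-1,0],"yaw": -91},
  ],
  fingers=0,
)

```text
clock: 19.6
eef_pos: [581.9, -41.4, 155.6]
tcp_rot: [-3.142, 0.0, -2.863]
contact_force: [1.1, -0.0, -0.0]
opening: 0.501
grasp_force: 0.0
```

```bash
python3 - <<'E'
from h import *
np.set_printoptions(precision=2,suppress=True)
s=r.sense();print(s["clock"],s["eef_pos"],np.degrees(s["tcp_rot"]),s["opening"])
w=r.grab_frame("wrist")[:,:,::-1];c=cal("wrist")
print(proj(c,(582.4,-41.1,51)),proj(c,(558.2,43.3,107)))
cv2.imwrite("pics/w3.png",cv2.resize(w,(800,600),interpolation=2))
E
```

```text
19.6 [581.85 -41.4  155.65] [-180.      0.01 -164.06] 0.5014097955906164
[np.float64(402.7499693968996), np.float64(292.2906623423709)] [np.float64(580.2625609697188), np.float64(324.42518929832)]
```

View pics/w3.png

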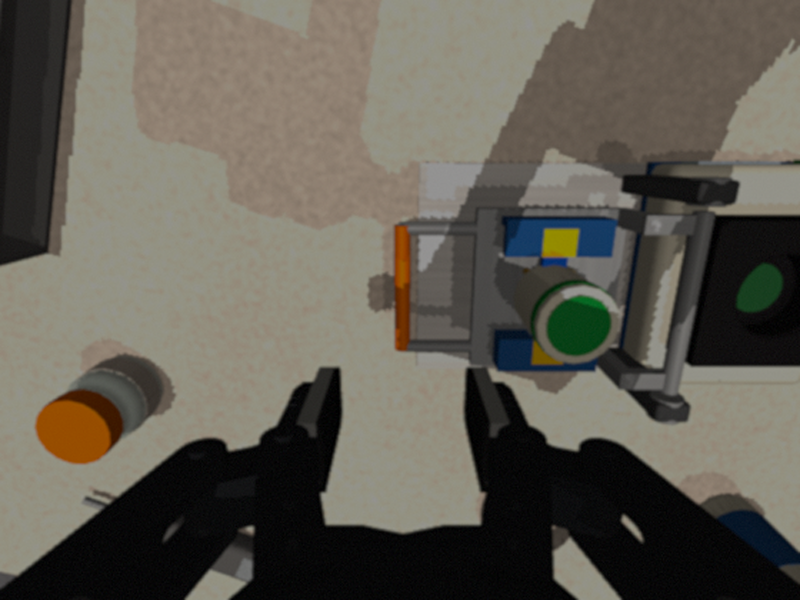

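The bar is at (402,288), centred between the jaws, and the cartridge wings sit in the notch at (552,262), so it is locked.

Call:
carry_out(
  targets=[
    {"dp": [0,0,25],"yaw": 0},
    {"dp": [0,0,65],"yaw": 0},
    {"dp": [0,0,100],"yaw": 0},
    {"dp": [0,0,122],"yaw": 0},
    {"dp": [0,0,134],"yaw": 0},
    {"dp": [0,0,142],"yaw": 0},
    {"dp": [0,0,146],"yaw": 0},
    {"dp": [0,0,146],"yaw": 0},
    {"dp": [0,0,146],"yaw": 0},
  ],
)

```text
clock: 20.78
eef_pos: [582.3, -41.5, 10.1]
tcp_rot: [-3.141, 0.001, -2.861]
contact_force: [-0.2, -0.3, 0.0]
opening: 0.502
grasp_force: 0.0
```

Call:
carry_out(
  targets=[
    {"dp": [0,0,0],"yaw": 0},
    {"dp": [0,0,0],"yaw": 0},
    {"dp": [0,0,0],"yaw": 0},
    {"dp": [0,0,0],"yaw": 0},
    {"dp": [0,0,0],"yaw": 0},
    {"dp": [0,0,0],"yaw": 0},
  ],
  fingers=-1,
  grip_force=25,
)

```text
clock: 21.52
eef_pos: [582.2, -41.7, 9.8]
tcp_rot: [-3.141, 0.0, -2.861]
contact_force: [-1.7, -5.3, 4.8]
opening: 0.104
grasp_force: 24.8
```

```bash
python3 - <<'E'
import numpy as np
for t in list(range(5,181,5)):
    a=np.radians(t);y=-156*np.cos(a)-34*np.sin(a);z=156*np.sin(a)-34*np.cos(a)
    print(t,round(y+156,1),round(-(z+34),1))
E
```

```text
5 -2.4 -13.7
10 -3.5 -27.6
15 -3.5 -41.5
20 -2.2 -55.4
25 0.2 -69.1
30 3.9 -82.6
35 8.7 -95.6
40 14.6 -108.2
45 21.6 -120.3
50 29.7 -131.6
55 38.7 -142.3
60 48.6 -152.1
65 59.3 -161.0
70 70.7 -169.0
75 82.8 -175.9
80 95.4 -181.7
85 108.5 -186.4
90 122.0 -190.0
95 135.7 -192.4
100 149.6 -193.5
105 163.5 -193.5
110 177.4 -192.2
115 191.1 -189.8
120 204.6 -186.1
125 217.6 -181.3
130 230.2 -175.4
135 242.3 -168.4
140 253.6 -160.3
145 264.3 -151.3
150 274.1 -141.4
155 283.0 -130.7
160 291.0 -119.3
165 297.9 -107.2
170 303.7 -94.6
175 308.4 -81.5
180 312.0 -68.0
```

Call:
carry_out(
  targets=[
    {"dp": [0,-2.4,-13.7],"yaw": 0},
    {"dp": [0,-3.5,-27.6],"yaw": 0},
    {"dp": [0,-3.5,-41.5],"yaw": 0},
    {"dp": [0,-2.2,-55.4],"yaw": 0},
    {"dp": [0,0.2,-69.1],"yaw": 0},
    {"dp": [0,3.9,-82.6],"yaw": 0},
    {"dp": [0,8.7,-95.6],"yaw": 0},
    {"dp": [0,14.6,-108.2],"yaw": 0},
    {"dp": [0,21.6,-120.3],"yaw": 0},
    {"dp": [0,29.7,-131.6],"yaw": 0},
    {"dp": [0,38.7,-142.3],"yaw": 0},
    {"dp": [0,48.6,-152.1],"yaw": 0},
  ],
)

```text
clock: 23.02
eef_pos: [569.8, 2.1, 163.7]
tcp_rot: [-3.135, 0.002, -2.86]
contact_force: [0.6, -19.2, 13.7]
opening: 0.106
grasp_force: 25.1
```

Call:
carry_out(
  targets=[
    {"dp": [0,0,0],"yaw": 0},
    {"dp": [0,0,0],"yaw": 0},
  ],
)

```text
clock: 23.28
eef_pos: [569.9, 2.4, 163.7]
tcp_rot: [-3.136, 0.002, -2.86]
contact_force: [-0.6, -17.8, 14.5]
opening: 0.104
grasp_force: 25.7
```

Call:
carry_out(
  targets=[
    {"dp": [0,1.5,-5.5],"yaw": 0},
    {"dp": [0,8,-11],"yaw": 0},
    {"dp": [0,19.3,-19],"yaw": 0},
    {"dp": [0,31.4,-26],"yaw": 0},
    {"dp": [0,44,-31.6],"yaw": 0},
    {"dp": [0,57,-36.3],"yaw": 0},
    {"dp": [0,70.6,-40],"yaw": 0},
    {"dp": [0,70.6,-40],"yaw": 0},
  ],
)

```text
clock: 24.28
eef_pos: [549.6, 74.0, 203.0]
tcp_rot: [-3.141, 0.002, -2.86]
contact_force: [1.1, -4.0, 7.9]
opening: 0.104
grasp_force: 26.3
```

Call:
carry_out(
  targets=[
    {"dp": [0,7,-2.2],"yaw": 0},
    {"dp": [0,13.7,-3.4],"yaw": 0},
    {"dp": [0,27.6,-4.5],"yaw": 0},
    {"dp": [0,41.5,-4.5],"yaw": 0},
    {"dp": [0,55.4,-3.2],"yaw": 0},
    {"dp": [0,69,-0.8],"yaw": 0},
    {"dp": [0,82.6,3],"yaw": 0},
    {"dp": [0,82.6,3],"yaw": 0},
  ],
)

```text
clock: 25.28
eef_pos: [526.1, 154.5, 198.4]
tcp_rot: [3.14, 0.001, -2.86]
contact_force: [6.0, 3.4, 2.4]
opening: 0.103
grasp_force: 26.5
```

Call:
carry_out(
  targets=[
    {"dp": [0,6.5,2.3],"yaw": 0},
    {"dp": [0,13,4.8],"yaw": 0},
    {"dp": [0,25.6,10.7],"yaw": 0},
    {"dp": [0,37.7,17.7],"yaw": 0},
    {"dp": [0,49,25.8],"yaw": 0},
    {"dp": [0,59.7,34.8],"yaw": 0},
    {"dp": [0,69.5,44.7],"yaw": 0},
    {"dp": [0,69.5,44.7],"yaw": 0},
  ],
)

```text
clock: 26.28
eef_pos: [506.3, 221.2, 153.0]
tcp_rot: [3.14, 0.0, -2.86]
contact_force: [5.7, 4.1, 0.1]
opening: 0.101
grasp_force: 26.8
```

Call:
carry_out(
  targets=[
    {"dp": [0,4.5,5.2],"yaw": 0},
    {"dp": [0,8.9,10.7],"yaw": 0},
    {"dp": [0,16.9,22.1],"yaw": 0},
    {"dp": [0,23.8,34.2],"yaw": 0},
    {"dp": [0,27,40.5],"yaw": 0},
    {"dp": [0,29.6,46.8],"yaw": 0},
    {"dp": [0,32.1,53.3],"yaw": 0},
    {"dp": [0,34.3,59.9],"yaw": 0},
    {"dp": [0,35.4,63],"yaw": 0},
    {"dp": [0,36.3,66],"yaw": 0},
    {"dp": [0,37,68.5],"yaw": 0},
    {"dp": [0,37,68.5],"yaw": 0},
  ],
)

```text
clock: 27.78
eef_pos: [496.3, 256.2, 84.6]
tcp_rot: [3.14, 0.0, -2.861]
contact_force: [5.2, 5.8, -2.1]
opening: 0.106
grasp_force: 27.9
```

Call:
carry_out(
  targets=[
    {"dp": [0,0.3,1.2],"yaw": 0},
    {"dp": [0,0.6,2.4],"yaw": 0},
    {"dp": [0,0.8,3.6],"yaw": 0},
    {"dp": [0,1,4.8],"yaw": 0},
    {"dp": [0,1,4.8],"yaw": 0},
  ],
)

```text
clock: 28.4
eef_pos: [496.0, 257.3, 80.0]
tcp_rot: [3.14, 0.001, -2.861]
contact_force: [4.2, 6.7, -1.6]
opening: 0.101
grasp_force: 28.0
```

Call:
carry_out(
  targets=[
    {"dp": [0,0,1],"yaw": 0},
    {"dp": [0,0,2],"yaw": 0},
    {"dp": [0,0,3],"yaw": 0},
    {"dp": [0,0,3],"yaw": 0},
  ],
)

```text
clock: 28.9
eef_pos: [495.9, 257.9, 77.1]
tcp_rot: [3.139, 0.001, -2.862]
contact_force: [2.2, 10.7, -0.7]
opening: 0.104
grasp_force: 28.1
```

Call:
carry_out(
  targets=[
    {"dp": [0,-0.5,1],"yaw": 0},
    {"dp": [0,-1,2],"yaw": 0},
    {"dp": [0,-1,3],"yaw": 0},
    {"dp": [0,-1,3],"yaw": 0},
  ],
)

```text
clock: 29.4
eef_pos: [496.0, 258.1, 76.2]
tcp_rot: [3.138, 0.001, -2.862]
contact_force: [-6.5, 11.8, 22.6]
opening: 0.104
grasp_force: 30.5
```

```bash
python3 - <<'E'
from h import *
np.set_printoptions(precision=2,suppress=True)
s=r.sense();print(s["clock"],s["eef_pos"],s["contact_force"])
y=np.array([-.2756,.9613,0]);x=np.array([.9613,.2756,0]);h=np.array([539.5,108.7,80])
for n in("scene","side"):
    f=r.grab_frame(n);cv2.imwrite(f"pics/_{n}.png",f[:,:,::-1])
    c=cal(n);hsv=cv2.cvtColor(f,cv2.COLOR_RGB2HSV)
    for ang in(165,170,175,180):
        a=np.radians(ang);p=h+y*(-156*np.cos(a)-34*np.sin(a))+[0,0,156*np.sin(a)-34*np.cos(a)]
        print(n,ang,np.array(proj(c,p,1)),np.array(proj(c,p-38*x,1)),np.array(proj(c,p+38*x,1)))
    q=np.array(proj(c,h+156*y+[0,0,34],1)).astype(int)
    m=cv2.inRange(hsv,(5,150,80),(20,255,255));sub=m[q[1]-40:q[1]+40,q[0]-50:q[0]+50]
    k=np.argwhere(sub)[:,::-1]+[q[0]-50,q[1]-40];print("orange",len(k),k.mean(0) if len(k) else "",k.min(0),k.max(0))
E
```

```text
29.4 [496.01 258.1   76.25] [-6.53 11.78 22.6 ]
scene 165 [309.64 138.2 ] [297.54 134.56] [321.87 141.88]
scene 170 [310.   139.53] [298.04 135.92] [322.11 143.17]
scene 175 [310.23 141.19] [298.39 137.62] [322.2  144.81]
scene 180 [310.31 143.18] [298.6  139.63] [322.16 146.77]
orange 20 [317.6  145.85] [314 144] [322 147]
side 165 [287.57 260.58] [305.51 258.88] [269.51 262.29]
side 170 [287.86 266.56] [305.72 264.86] [269.89 268.28]
side 175 [288.07 272.22] [305.83 270.5 ] [270.2  273.94]
side 180 [288.2  277.48] [305.85 275.76] [270.44 279.21]
orange 91 [285.18 278.56] [270 275] [306 282]
```

The plate has reached its hard stop, and the bar shows at the 180° position in both cameras. Releasing.

Call:
carry_out(
  targets=[
    {"dp": [0,0,-1.5],"yaw": 0},
    {"dp": [0,0,-3],"yaw": 0},
    {"dp": [0,0,-3],"yaw": 0},
  ],
)

```text
clock: 29.88
eef_pos: [496.0, 257.8, 77.4]
tcp_rot: [3.138, 0.001, -2.862]
contact_force: [0.7, 15.6, 0.1]
opening: 0.101
grasp_force: 28.5
```

Call:
carry_out(
  targets=[
    {"dp": [0,0,0],"yaw": 0},
    {"dp": [0,0,0],"yaw": 0},
    {"dp": [0,0,0],"yaw": 0},
    {"dp": [0,0,0],"yaw": 0},
    {"dp": [0,0,0],"yaw": 0},
    {"dp": [0,0,-20],"yaw": 0},
    {"dp": [0,0,-60],"yaw": 0},
    {"dp": [0,0,-100],"yaw": 0},
    {"dp": [0,0,-110],"yaw": 0},
    {"dp": [0,0,-110],"yaw": 0},
    {"dp": [0,0,-110],"yaw": 0},
  ],
  fingers=0,
)

```text
clock: 31.25
eef_pos: [495.7, 254.4, 186.2]
tcp_rot: [-3.141, -0.002, -2.861]
contact_force: [-1.2, 1.1, -0.2]
opening: 0.494
grasp_force: 0.0
```

Call:
carry_out(
  targets=[
    {"dp": [0,-20,0],"yaw": 0},
    {"dp": [-1,-50,0],"yaw": 0},
    {"dp": [-1.7,-75,0],"yaw": 0},
    {"dp": [-1.7,-84,0],"yaw": 0},
    {"dp": [-1.7,-84,0],"yaw": 0},
    {"dp": [-1.7,-84,0],"yaw": 0},
  ],
)

```text
clock: 32.0
eef_pos: [521.2, 175.0, 187.4]
tcp_rot: [3.141, -0.0, -2.861]
contact_force: [-0.8, -0.4, 0.1]
opening: 0.501
grasp_force: 0.0
```

```bash
python3 - <<'E'
from h import *
np.set_printoptions(precision=2,suppress=True)
s=r.sense();print(s["clock"],s["eef_pos"],s["opening"])
w=r.grab_frame("wrist")[60:420,100:460,::-1];f=r.grab_frame("side")[190:320,220:350,::-1]
cv2.imwrite("pics/w4.png",np.hstack([cv2.resize(w,(400,400),interpolation=2),cv2.resize(f,(400,400),interpolation=2)]))
c=cal("wrist");np.save("w4.npy",s["eef_pos"])
for z in(118,146): q=proj(c,(520.6,174.2,z),1);print((q[0]-100)/.9,(q[1]-60)/.9)
E
```

```text
32.0 [521.17 175.01 187.41] 0.5006210697163799
200.59657804320915 172.90467007574946
200.4443635595021 187.34533104030064
```

View pics/w4.png

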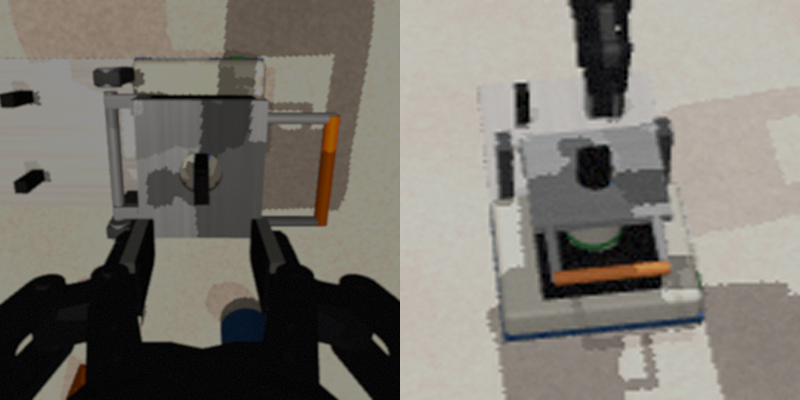

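The plate is closed. The key stands at (201,188), as predicted, and lies along the reader's x between the jaws.

Call:
carry_out(
  targets=[
    {"dp": [0,-0.5,20],"yaw": 0},
    {"dp": [0,-0.5,45],"yaw": 0},
    {"dp": [0,-0.5,65],"yaw": 0},
    {"dp": [0,-0.5,76],"yaw": 0},
    {"dp": [0,-0.5,81],"yaw": 0},
    {"dp": [0,-0.5,81],"yaw": 0},
    {"dp": [0,-0.5,81],"yaw": 0},
  ],
)

```text
clock: 32.98
eef_pos: [522.0, 174.3, 107.3]
tcp_rot: [3.142, 0.001, -2.861]
contact_force: [-0.5, -0.8, 0.1]
opening: 0.5
grasp_force: 0.0
```

Call:
carry_out(
  targets=[
    {"dp": [0,0,0],"yaw": 0},
    {"dp": [0,0,0],"yaw": 0},
    {"dp": [0,0,0],"yaw": 0},
    {"dp": [0,0,0],"yaw": 0},
    {"dp": [0,0,0],"yaw": 0},
    {"dp": [0,0,0],"yaw": 0},
  ],
  fingers=-1,
  grip_force=30,
)

```text
clock: 33.72
eef_pos: [521.7, 174.4, 107.0]
tcp_rot: [3.141, 0.001, -2.861]
contact_force: [-1.9, 0.4, 5.6]
opening: 0.109
grasp_force: 33.1
```

Call:
carry_out(
  targets=[
    {"dp": [0,0,-1],"yaw": 0},
    {"dp": [0,0,-2],"yaw": 0},
    {"dp": [0,0,-3],"yaw": 0},
    {"dp": [0,0,-3],"yaw": 0},
    {"dp": [0,0,-3],"yaw": 0},
  ],
)

```text
clock: 34.35
eef_pos: [521.4, 174.0, 109.4]
tcp_rot: [-3.141, -0.0, -2.861]
contact_force: [-0.3, -0.1, -3.3]
opening: 0.107
grasp_force: 31.9
```

Call:
carry_out(
  targets=[
    {"dp": [0,0,-1],"yaw": 0},
    {"dp": [0,0,-2],"yaw": 0},
    {"dp": [0,0,-2],"yaw": 0},
    {"dp": [0,0,-2],"yaw": 0},
  ],
)

```text
clock: 34.85
eef_pos: [521.4, 174.0, 111.5]
tcp_rot: [-3.142, -0.0, -2.861]
contact_force: [-0.3, -0.8, -4.4]
opening: 0.11
grasp_force: 31.8
```

Call:
carry_out(
  targets=[
    {"dp": [0,0,-0.7],"yaw": 0},
    {"dp": [0,0,-0.7],"yaw": 0},
    {"dp": [0,0,-0.7],"yaw": 5},
    {"dp": [0,0,-0.7],"yaw": 12},
    {"dp": [0,0,-0.7],"yaw": 15},
    {"dp": [0,0,-0.7],"yaw": 15},
  ],
)

```text
clock: 35.6
eef_pos: [521.7, 174.3, 112.3]
tcp_rot: [3.141, 0.0, -3.123]
contact_force: [0.0, 0.5, -4.2]
opening: 0.106
grasp_force: 31.8
```

```bash
python3 -c "
from h import *
s=r.sense();print(s['clock'],s['eef_pos'],s['tcp_rot'],s['contact_force'],s['wrist_torque'])"
```

```text
35.6 [521.68964095 174.26042253 112.33173491] [ 3.14134691e+00  2.77670141e-04 -3.12257248e+00] [ 0.03409083  0.516599   -4.24438682] [-0.01221783  0.0347094  -0.03103582]
```

Call:
carry_out(
  targets=[
    {"dp": [0,0,0],"yaw": 8},
    {"dp": [0,0,0],"yaw": 17},
    {"dp": [0,0,0],"yaw": 26},
    {"dp": [0,0,0],"yaw": 35},
    {"dp": [0,0,0],"yaw": 44},
    {"dp": [0,0,0],"yaw": 53},
    {"dp": [0,0,0],"yaw": 62},
    {"dp": [0,0,0],"yaw": 69},
    {"dp": [0,0,0],"yaw": 75},
    {"dp": [0,0,0],"yaw": 75},
    {"dp": [0,0,0],"yaw": 75},
  ],
)

```text
clock: 36.98
eef_pos: [521.6, 174.2, 112.3]
tcp_rot: [3.141, -0.0, 1.854]
contact_force: [-0.2, 0.1, -4.0]
opening: 0.113
grasp_force: 31.8
```

```bash
python3 -c "
from h import *
s=r.sense();print(s['clock'],s['eef_pos'],s['tcp_rot'],s['contact_force'],s['wrist_torque'])"
```

```text
36.975 [521.58979533 174.18077338 112.3031458 ] [ 3.14143174e+00 -7.84949117e-05  1.85409949e+00] [-0.17714911  0.13499693 -4.02631399] [ 0.01057576 -0.00545556 -0.02280667]
```

Call:
carry_out(
  targets=[
    {"dp": [0,0,2],"yaw": 0},
    {"dp": [0,0,4],"yaw": 0},
    {"dp": [0,0,6],"yaw": 0},
    {"dp": [0,0,8],"yaw": 0},
    {"dp": [0,0,10],"yaw": 0},
    {"dp": [0,0,11],"yaw": 0},
    {"dp": [0,0,11],"yaw": 0},
  ],
)

```text
clock: 37.85
eef_pos: [521.6, 174.1, 101.3]
tcp_rot: [3.142, 0.0, 1.851]
contact_force: [0.1, -0.3, -0.9]
opening: 0.108
grasp_force: 32.2
```

Call:
carry_out(
  targets=[
    {"dp": [0,0,1],"yaw": 0},
    {"dp": [0,0,2],"yaw": 0},
    {"dp": [0,0,2],"yaw": 0},
  ],
)

```text
clock: 38.22
eef_pos: [521.5, 174.1, 99.2]
tcp_rot: [-3.141, -0.0, 1.851]
contact_force: [0.7, 0.4, -0.9]
opening: 0.103
grasp_force: 32.2
```

Call:
carry_out(
  targets=[
    {"dp": [0,0,0],"yaw": 0},
    {"dp": [0,0,0],"yaw": 0},
    {"dp": [0,0,0],"yaw": 0},
    {"dp": [0,0,0],"yaw": 0},
    {"dp": [0,0,0],"yaw": 0},
    {"dp": [0,0,-10],"yaw": 0},
    {"dp": [0,0,-40],"yaw": 0},
    {"dp": [0,0,-80],"yaw": 0},
    {"dp": [0,0,-110],"yaw": 0},
    {"dp": [0,0,-110],"yaw": 0},
    {"dp": [0,0,-110],"yaw": 0},
  ],
  fingers=0,
)

```text
clock: 39.6
eef_pos: [521.1, 174.0, 209.0]
tcp_rot: [-3.141, -0.0, 1.851]
contact_force: [0.1, -0.3, -0.1]
opening: 0.501
grasp_force: 0.0
```

```bash
python3 - <<'E'
from h import *
np.set_printoptions(precision=1,suppress=True)
s=r.sense();print(s["clock"],s["eef_pos"],s["contact_force"])
c=cal("wrist");f=r.grab_frame("wrist");cv2.imwrite("pics/w5.png",f[:,:,::-1])
g=f.max(2)
y=np.array([-.2756,.9613,0])
n=np.array([520.6,174.2,0])
for z in(118,134,146): print(z,[np.array(proj(c,n+k*y+[0,0,z],1)) for k in(-12,0,12)])
q=np.array(proj(c,n+[0,0,134],1)).astype(int);a=g[q[1]-30:q[1]+30,q[0]-30:q[0]+30]
m,l,st,ce=cv2.connectedComponentsWithStats((a<45).astype(np.uint8))
for t,k in zip(st[1:],ce[1:]):
    if t[4]>15: print(t[:4]+[q[0]-30,q[1]-30,0,0],t[4],k+q-30)
E
```

```text
39.6 [521.1 174.  209. ] [ 0.1 -0.3 -0.1]
118 [array([282. , 220.9]), array([282. , 207.3]), array([282. , 193.3])]
134 [array([282. , 227.6]), array([282. , 213.2]), array([282. , 198.5])]
146 [array([282. , 233.1]), array([282. , 218.2]), array([282. , 202.8])]
[272 191  21  36] 416 [282.6 208.9]
```

```bash
python3 - <<'E'
from h import *
f=r.grab_frame("side");hsv=cv2.cvtColor(f,cv2.COLOR_RGB2HSV)
m=cv2.inRange(hsv,(5,150,80),(20,255,255))[240:320,240:340];k=np.argwhere(m)[:,::-1]+[240,240]
print(len(k),k.mean(0),k.min(0),k.max(0),"expect 288.2,277.5 / x 270-306")
print(r.sense()["contact_force"]);print(r.sign_off())
E
```

```text
162 [288.16049383 278.22222222] [270 275] [307 282] expect 288.2,277.5 / x 270-306
[0.35906137 0.38766089 0.63925418]
the job is handed in; nothing more can be done
None
```

I handed the job in at about 40 s: the plate is closed, and the green cartridge is unlocked, released and face-down in the nest, its key about 12 mm below locked height as expected.

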